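# Reset a tripped over-temperature limiter with the stylus

## Robot

A 6-joint arm with a two-finger parallel gripper is mounted at the origin on a cart in front of the work surface, level with it; the furniture and walls round the work are solid. World frame = base frame: x ahead of the robot, y to its left, z up, the work surface at z = 0. Lengths are in mm, angles in degrees, forces in N, time in s.
With the tool pointing down it reaches from about 300 to 850 mm from the base axis. Payload 4.2 kg.
Tool frame: the origin (TCP) lies on the centre line of the jaws, within the pads' length; the fingertips stand 14 mm ahead of it and the grasp point (between the pads) lies 5 mm behind it; z points along the fingers, y is the line along which they close (so a half turn about z gives the same grasp; the last joint's range is limited). The gripper opens to 91 mm and grips with 3 to 60 N. Pads are 32 mm wide; open, the fingers measure 118 mm over their backs; the gripper's body (76 mm by 178 mm) begins 60 mm behind the grasp point.
Start: joints at [-71.62, 18.312, 89.639, -0, 72.044, -1.146], TCP at [192.192, -541.945, 227.976] pointing down, gripper open.
Joint ranges: [-177.97, 177.97], [-48.28, 115.42], [12.27, 149.76], [-77.06, 257.06], [2.81, 150.46], [-146.56, 146.56]. Speed limits (degrees/s): [147.25, 147.25, 180, 180, 180, 180].

## Interface

Orientations are given as [roll, pitch, yaw] about the fixed x, y, z axes, in that order (R = Rz(yaw) Ry(pitch) Rx(roll)).
In Python, from workcell import * gives the robot as it stands. The module is installed in compiled form; this text tells all that it offers.
- The arm moves only by the shell command python3 -m crank 'ROWS' [FORCE]. ROWS is JSON, a list of rows, each an object of numbers: "grip": the finger opening in m, from 0 to 0.0912; "x", "y", "z": the shift along the tool's x, y, z in m; "yaw": the turn about the tool's z in rad. In form: [{"grip": .., "x": .., "y": .., "z": .., "yaw": ..}, ...]. A call has exactly 5 rows; each row is the pose to reach, as a shift and turn from the pose commanded when the call began, along the tool's axes at that moment; what a row does not reach only later rows make up. A row lasts 1/12 s, in which the tool goes at most 41.7 mm and 7.16 degrees, less where a joint would pass 70% of its speed; a pose out of reach is approached as far as the arm can. A call with a gripper value outside its range is refused whole. The fingers move at their own pace and stop on an object; FORCE is the grip in N (left out, the last holds). Time passes only in rows, so rows that repeat a pose let the fingers close, or fill a call up. It gives the time, the measured TCP pose, the force, the opening and the grip force at its end, in the units of the state.
- state(): the state, without advancing time (a new reading comes with each control period).
- grab_frame(name): name is "scene" or "top"; returns the picture (480x640x3 uint8, red, green, blue); there is no depth.
- camera_model(name): a dict with "intrinsics" (3x3 intrinsics, pixels), "R" (3x3) and "t" (3): a world point X has camera coordinates R X + t. Camera axes: x right, y down, z forward; pixel columns grow to the right and rows downward; lengths in mm; the calibration is good to about 2 mm. A picture is of the moment at which its call begins. camera_model takes no time and is no camera call.
- job_done(): hands the job in; it is judged then, once.
The state is a dict: "time_s": time; "qpos": joint angles; "qvel": joint speeds; "effort": joint torques, N m; "ee_pos": TCP position; "ee_rot": TCP orientation; "force": force on the tool from outside, world axes, zero at the start; "torque": the same for the moment, N m; "gripper_width": finger opening in mm; "gripper_force": force on a finger pad.
Only numpy, scipy, OpenCV 4.12 (cv2) and the standard library are available. Lean on these libraries where they do the work, as an engineer would, in place of code of your own. Each camera call takes 0.05 s, during which the arm holds its last target. There are 200 camera calls.

## Task

The over-temperature limiter has tripped: turn its knob anticlockwise fully home to the zero stop, then take the stylus from its stand and with its tip gently press the reset button, deep in the round-collared recess, fully down, and hold it there for a second. Put the stylus back in its stand, standing upright on its flange, and leave the knob at zero. Do not press the button in the square-framed recess, and leave the other things on the bench alone.

Things in the scene. Friction and masses are not known exactly. Their poses are not given: they have to be found in the camera images.
- limiter: Limiter, fixed to the bench: foot 180x200x12 mm with a grey head 160 (up the slope) x200x46 mm, whose flat face slopes 27 deg from horizontal; its outward normal leans 27 deg from vertical to the limiter's -x. Origin: centre of the foot's underside; y left, z up. Face heights 53 (front edge), 89 (middle), 125 mm. On it left to right: knob, round recess (70 mm on), square-framed recess (48 mm on)
- reset_mouth (a point): centre of the mouth of the round-collared recess, in the plane of the face; z = outward normal, x = up the slope. Bore 12 mm, square to the face; steel collar 23 mm outside, 3 mm high. The reset button's flat top (11 mm) lies 6 to 22 mm below the face when released: how deep differs each time and must be felt
- test_mouth (a point): the same for the recess with the 26 mm square steel frame, which holds the trip-test button; not to be pressed
- reset_button (a joint): travel of the reset button into the bore: 0 released, 0.005 m fully down at its stop. Spring: begins to move at about 1.4 N, fully down at about 6 N; it springs back
- test_button (a joint): travel of the trip-test button, same values
- knob_grip (a point): on the knob's axis, 20 mm above the face, where to grip; z = outward normal, x = along the bar to its pointer end (turns with the knob). Black knob: skirt 40 mm in diameter, 5 mm high, with a grip bar 38 mm long, 12 mm wide, from 5 to 31 mm above the face; white pointer line on top
- limit_knob (a joint): angle of the knob, rad: 0 at the zero stop (pointer at the long white mark at the upper left of the scale), growing clockwise as seen facing the face, up to 2.6; stiff enough to stay where it is left
- stylus: loose aluminium stylus, 50 g: square grip 14x14 mm, 4 to 60 mm above the underside of its round flange (26 mm in diameter, 4 mm thick); below it a steel shaft 5 mm in diameter, 81 mm long, with a rounded tip. Origin: centre of the flange's underside; z along the grip, away from the tip; x, y square to the grip's sides. Starts in its stand, tip down
- stylus_tip (a point): the end of the stylus' tip, 81 mm below its origin
- stylus_stand: fixed stand: round foot 72 mm in diameter with an upright aluminium tube, 32 mm outside, 100 mm high overall, bore 14 mm. The stylus' flange rests on the tube's rim. Origin: centre of the foot's underside
- stand_hole (a point): centre of the mouth of the stand's bore, on the rim, 100 mm above the bench
- timer: bystander: white lab timer, 62 x 66 x 18 mm, origin at the centre of its underside
- jar_small: bystander: small jar with a white lid, 44 mm in diameter, 50 mm high, origin at the centre of its underside
- cork_ring: bystander: cork ring, 75 mm in diameter, 14 mm high, origin at the centre of its underside
- weigh_boat: bystander: white weighing boat, 64 x 64 x 18 mm, origin at the centre of its underside

How it is judged:
By the outcome, as a careful person would: the job done as asked, in the order asked, and still so for the second after the job is handed in, with the robot touching nothing.
It also fails if it takes over 61 s, if anything falls off the work surface, if the arm or the gripper's body presses on something with over 40 N, if the wrist force passes 120 N, or if a joint passes its speed limit or range.

## Working session

There is one attempt and no reset: what is moved stays moved. The work goes in short steps, Python scripts to look and compute and a shell command to move; the robot and the scene stay as the last step left them, time stands still between calls to the robot, and variables do not carry over. Pictures are saved under pics/ and viewed, at most 10 in all, crops included, and the job is handed in when it is done.

```bash
mkdir -p pics
python3 - <<'E'
from workcell import *
import cv2,numpy as np
for n in("scene","top"):
    cv2.imwrite(f"pics/{n}0.png",grab_frame(n)[:,:,::-1]); c=camera_model(n)
    print(n,np.round(c["intrinsics"],1).tolist(),np.round(c["R"],3).tolist(),np.round(c["t"]).tolist(), np.round(-np.array(c["R"]).T@np.array(c["t"])))
print(state())
E
```

```text
scene [[506.6, 0.0, 319.4], [0.0, 506.6, 246.7], [0.0, 0.0, 1.0]] [[0.89, -0.457, -0.012], [-0.224, -0.413, -0.883], [0.398, 0.788, -0.469]] [-537.0, 114.0, 1084.0] [   71. -1052.   602.]
top [[571.3, 0.0, 316.3], [0.0, 571.3, 244.7], [0.0, 0.0, 1.0]] [[0.022, -1.0, -0.017], [-0.999, -0.021, -0.045], [0.045, 0.018, -0.999]] [-193.0, 497.0, 1264.0] [ 445. -206. 1282.]
{'time_s': 0.1, 'qpos': array([-7.16205739e+01,  1.83480403e+01,  8.96990406e+01, -2.16644309e-03,
        7.20437205e+01, -1.14576572e+00]), 'qvel': array([ 0.00541145, -0.03363544, -0.07580626, -0.05308265,  0.01442904,
       -0.09487365]), 'effort': array([ 3.74051924e-04, -4.13333309e+01, -2.32510328e+01,  7.29280966e-02,
        4.21992433e-02, -5.10022744e-05]), 'ee_pos': array([ 192.03428496, -541.53365069,  227.20625504]), 'ee_rot': array([-1.79909176e+02,  2.43777771e-04,  1.95258616e+01]), 'force': array([0.30090362, 0.52538009, 0.31146165]), 'torque': array([ 0.0649441 , -0.01526955,  0.01967534]), 'gripper_force': 0.0, 'gripper_width': 91.3264770651971}
```

View pics/scene0.png

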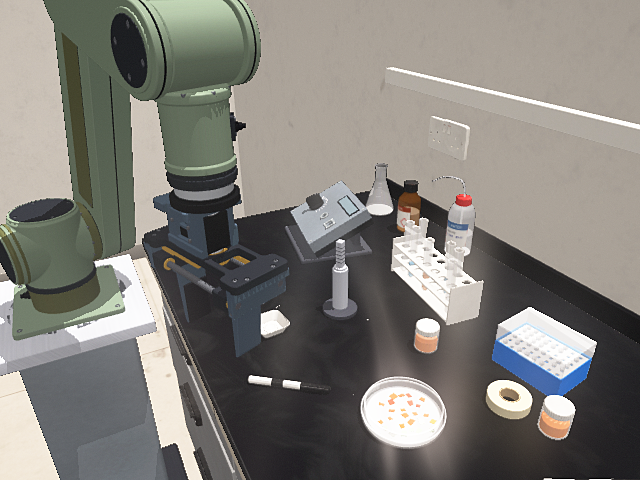

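View pics/top0.png

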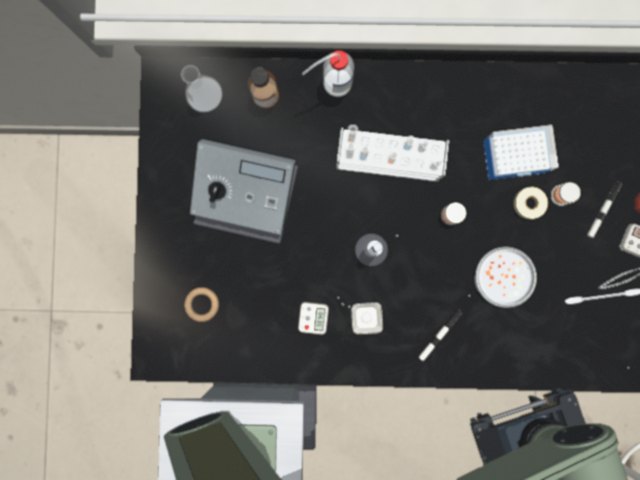

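The scene view shows the stand and stylus at about (340,300), and the limiter at (330,220) behind the arm. The top view shows the limiter centred at about (243,190), knob (217,190), round recess (249,197), square recess (271,202) and stand (372,249). I'll zoom in on these next.

Run:
```python
import cv2,numpy as np
a=cv2.imread("pics/top0.png")
A=cv2.resize(a[135:245,185:300],None,fx=5,fy=5,interpolation=cv2.INTER_CUBIC)   # 575x550
B=cv2.resize(a[230:270,350:390],None,fx=5,fy=5,interpolation=cv2.INTER_CUBIC)
o=np.zeros((550,780,3),np.uint8);o[:,:575]=A;o[:200,578:778]=B
s=cv2.imread("pics/scene0.png");C=cv2.resize(s[180:260,300:340],None,fx=4,fy=4);o[205:205+320,578:738]=C
cv2.imwrite("pics/z1.png",o)
```

```text
(no output)
```

View pics/z1.png

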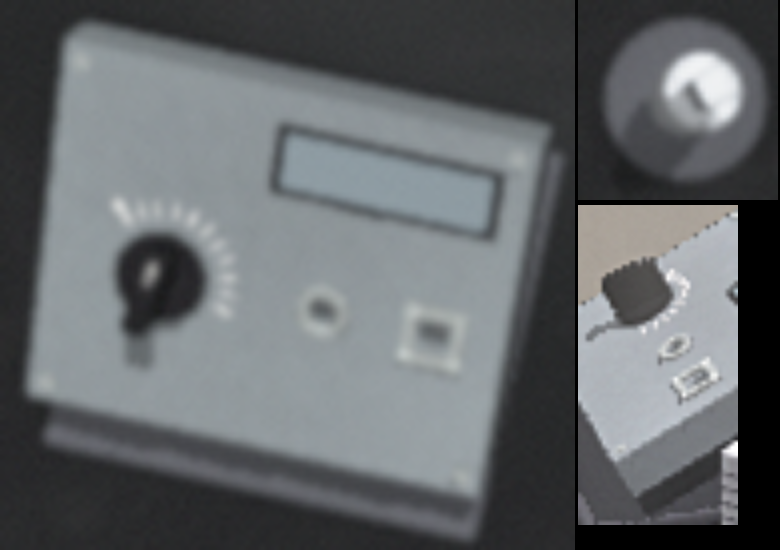

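The zoom shows the knob pointer about 5–8° clockwise of straight up-slope. The zero mark is about 45° left of up-slope, so the knob needs about 50° anticlockwise. The round collar is at zoom (322,310) and the square frame at (432,335).

```bash
cat > h.py <<'E'
from workcell import *
import numpy as np, cv2
from scipy.optimize import least_squares
S,C=np.sin(np.radians(27)),np.cos(np.radians(27))
def proj(n,P):
    c=camera_model(n);q=(np.asarray(P,float).reshape(-1,3)@np.array(c["R"]).T+np.array(c["t"]))@np.array(c["intrinsics"]).T
    return q[:,:2]/q[:,2:]
def frame(yaw):
    c,s=np.cos(yaw),np.sin(yaw); X=np.array([c,s,0]);Y=np.array([-s,c,0]);Z=np.array([0,0,1.])
    return C*X+S*Z, Y, C*Z-S*X   # upslope, left, normal
def rayplane(n,px,p0,nn):
    c=camera_model(n);R=np.array(c["R"]);o=-R.T@np.array(c["t"]);d=R.T@np.linalg.solve(np.array(c["intrinsics"]),[*px,1])
    return o+d*((p0-o)@nn)/(d@nn)
E
python3 - <<'E'
from h import *
z=lambda u,v:(185+(u+.5)/5-.5,135+(v+.5)/5-.5)
obs=np.array([z(63,48),z(545,148),z(475,495),z(28,395)])
def f(p):
    u,l,n=frame(p[2]);c=np.array([p[0],p[1],89]);return [c+80*u+100*l,c+80*u-100*l,c-80*u-100*l,c-80*u+100*l]
r=least_squares(lambda p:(proj("top",f(p))-obs).ravel(),[600,-50,-.2])
print(r.x,np.degrees(r.x[2]),r.fun.round(1))
u,l,n=frame(r.x[2]);c=np.array([r.x[0],r.x[1],89])
for nm,px,h in(("knobskirt",z(162,278),5),("reset",z(322,310),3),("test",z(432,335),3),("zero",z(118,208),0)):
    P=rayplane("top",px,c+h*n,n); P0=P-h*n; print(nm,P.round(1),"face u,l",((P0-c)@u).round(1),((P0-c)@l).round(1),"scene px",proj("scene",P).round(1))
rim=rayplane("top",(375,248),np.array([0,0,100.]),np.array([0,0,1.]));foot=rayplane("top",(371.4,250),np.array([0,0,3.]),np.array([0,0,1.]))
print("rim",rim,"foot",foot,proj("scene",[rim,rim+[0,0,60],foot]).round(1))
a=cv2.imread("pics/top0.png");s=cv2.imread("pics/scene0.png")
o=np.hstack([cv2.resize(a[232:268,354:390],(396,396),interpolation=cv2.INTER_CUBIC),cv2.resize(s[232:328,318:366],(198,396),interpolation=cv2.INTER_CUBIC)])
cv2.imwrite("pics/z2.png",o)
E
```

```text
[ 6.10091176e+02 -2.08098182e+01 -1.98849284e-01] -11.393224735546823 [ 0.4 -1.1 -0.9 -0.2  0.5  0.7  0.   0.7]
knobskirt [608.5  27.5  88.9] face u,l -9.9 47.1 scene px [[315.9 203.1]]
reset [596.4 -40.1  87.5] face u,l -9.2 -21.6 scene px [[323.9 214. ]]
test [586.8 -86.8  87.4] face u,l -9.5 -69.3 scene px [[329.4 221.9]]
zero [636.7  45.6  95.6] face u,l 14.6 70.4 scene px [[322.4 196.3]]
rim [ 493.22600514 -305.65404136  100.        ] foot [ 492.57182766 -305.88136231    3.        ] [[340.1 267.6]
 [340.3 240.4]
 [339.5 308.7]]
```

View pics/z2.png

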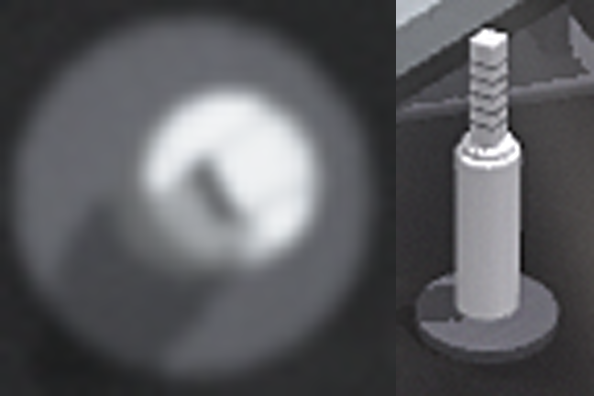

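The zoom shows the stylus's square grip with sides at roughly 32° (world). Both cameras agree on the stand and recess positions, and the 70 and 48 mm spacings check out. I'll start with the knob.

```bash
cat >> h.py <<'E'
YAW=-0.1988; U,L,N=frame(YAW); CEN=np.array([610.1,-20.8,89.])
KN=CEN-9.6*U+48*L; RES=CEN-9.6*U-21.9*L
def plan(xyz,yawdeg):
    s=state(); y=np.radians(s["ee_rot"][2]); d=np.asarray(xyz)-s["ee_pos"]
    print("t",round(s["time_s"],2),"at",s["ee_pos"].round(1),s["ee_rot"].round(1),"F",s["force"].round(1),"T",s["torque"].round(2),"w",round(s["gripper_width"],1),round(s["gripper_force"],1),"q6",s["qpos"][5].round())
    print(" shift x,y,z m:",np.round([d@[np.cos(y),np.sin(y),0]/1e3,d@[np.sin(y),-np.cos(y),0]/1e3,-d[2]/1e3],4)," yaw rad:",round(float(np.radians(-((np.radians(yawdeg)-y)*180/np.pi))),3))
E
python3 - <<'E'
from h import *
z=lambda u,v:(185+(u+.5)/5-.5,135+(v+.5)/5-.5)
for px in((157,258),(147,288),(130,333)):
    P=rayplane("top",z(*px),KN+31*N,N)-KN-31*N; print((P@U).round(1),(P@L).round(1))
print("kn",KN,"bar",KN+26*N,"res",RES)
plan([*(KN+26*N)[:2],160],-18)
E
```

```text
18.0 -4.0
4.2 -1.3
-17.1 3.5
kn [611.19447714  27.94389464  84.6416912 ] bar [599.62320762  30.2750545  107.80786083] res [597.38970888 -40.57937421  84.6416912 ]
t 0.1 at [ 192.  -541.5  227.2] [-179.9    0.    19.5] F [0.3 0.5 0.3] T [ 0.06 -0.02  0.02] w 91.3 0.0 q6 -1.0
 shift x,y,z m: [ 0.5753 -0.4027  0.0672]  yaw rad: 0.655
```

```bash
for i in 1 2 3 4; do python3 -m crank '[{"grip":0.036,"x":0.029,"y":-0.02,"z":0,"yaw":0},{"grip":0.036,"x":0.058,"y":-0.04,"z":0,"yaw":0},{"grip":0.036,"x":0.087,"y":-0.06,"z":0,"yaw":0},{"grip":0.036,"x":0.115,"y":-0.08,"z":0,"yaw":0},{"grip":0.036,"x":0.144,"y":-0.1,"z":0,"yaw":0}]' 20 | tail -c 300; done
python3 -m crank '[{"grip":0.036,"x":0,"y":0,"z":0.01,"yaw":0.12},{"grip":0.036,"x":0,"y":0,"z":0.02,"yaw":0.24},{"grip":0.036,"x":0,"y":0,"z":0.03,"yaw":0.36},{"grip":0.036,"x":0,"y":0,"z":0.04,"yaw":0.48},{"grip":0.036,"x":0,"y":0,"z":0.05,"yaw":0.6}]' >/dev/null
python3 -m crank '[{"grip":0.036,"x":0,"y":0,"z":0.01,"yaw":0.12},{"grip":0.036,"x":0,"y":0,"z":0.012,"yaw":0.16},{"grip":0.036,"x":0,"y":0,"z":0.012,"yaw":0.16},{"grip":0.036,"x":0,"y":0,"z":0.012,"yaw":0.16},{"grip":0.036,"x":0,"y":0,"z":0.012,"yaw":0.16}]'
python3 -c "
from h import *
plan([599.6,30.3,113],-24)"
```

```text
time_s: 0.52
ee_pos: [294.8, -398.0, 227.6]
ee_rot: [-180.0, 0.0, 19.5]
force: [0.3, -0.3, 0.5]
gripper_width: 60.9
gripper_force: 0.0
time_s: 0.93
ee_pos: [397.1, -255.5, 227.7]
ee_rot: [-180.0, 0.0, 19.5]
force: [-0.1, -0.6, 0.2]
gripper_width: 36.1
gripper_force: 0.0
time_s: 1.35
ee_pos: [499.5, -113.2, 227.7]
ee_rot: [-180.0, 0.0, 19.5]
force: [-0.2, -0.8, 0.3]
gripper_width: 35.8
gripper_force: 0.0
time_s: 1.77
ee_pos: [601.8, 29.2, 227.4]
ee_rot: [-180.0, 0.1, 19.5]
force: [0.4, -0.6, 0.4]
gripper_width: 35.7
gripper_force: 0.0
time_s: 2.6
ee_pos: [601.5, 27.6, 166.2]
ee_rot: [-180.0, -0.0, -24.0]
force: [0.0, 1.1, -0.9]
gripper_width: 36.4
gripper_force: 0.0
t 2.6 at [601.5  27.6 166.2] [-180.   -0.  -24.] F [ 0.   1.1 -0.9] T [ 0.03  0.03 -0.02] w 36.4 0.0 q6 115.0
 shift x,y,z m: [-0.0029 -0.0017  0.0532]  yaw rad: 0.001
```

```bash
python3 -m crank '[{"grip":0.036,"x":-0.003,"y":-0.0017,"z":0.012,"yaw":0},{"grip":0.036,"x":-0.003,"y":-0.0017,"z":0.024,"yaw":0},{"grip":0.036,"x":-0.003,"y":-0.0017,"z":0.034,"yaw":0},{"grip":0.036,"x":-0.003,"y":-0.0017,"z":0.042,"yaw":0},{"grip":0.036,"x":-0.003,"y":-0.0017,"z":0.047,"yaw":0}]' 8
python3 -m crank '[{"grip":0.036,"x":0,"y":0,"z":0.003,"yaw":0},{"grip":0.036,"x":0,"y":0,"z":0.006,"yaw":0},{"grip":0.006,"x":0,"y":0,"z":0.006,"yaw":0},{"grip":0.006,"x":0,"y":0,"z":0.006,"yaw":0},{"grip":0.006,"x":0,"y":0,"z":0.006,"yaw":0}]' 8
python3 -m crank '[{"grip":0.006,"x":0,"y":0,"z":0,"yaw":0},{"grip":0.006,"x":0,"y":0,"z":0,"yaw":0},{"grip":0.006,"x":0,"y":0,"z":0,"yaw":0},{"grip":0.006,"x":0,"y":0,"z":0,"yaw":0},{"grip":0.006,"x":0,"y":0,"z":0,"yaw":0}]' 8
python3 - <<'E'
from h import *
plan([599.6,30.3,113],-24)
a=grab_frame("top")[:,:,::-1];s=grab_frame("scene")[:,:,::-1]
cv2.imwrite("pics/k1.png",np.hstack([cv2.resize(a[140:240,185:300],None,fx=3.4,fy=3.4),cv2.resize(s[160:260,270:370],None,fx=3.4,fy=3.4)]))
E
```

```text
time_s: 3.02
ee_pos: [599.0, 30.3, 118.0]
ee_rot: [180.0, 0.1, -24.0]
force: [0.6, 0.2, 0.7]
gripper_width: 36.2
gripper_force: 0.0
time_s: 3.43
ee_pos: [599.7, 30.3, 113.4]
ee_rot: [-180.0, -0.1, -24.0]
force: [-0.5, 0.6, 0.5]
gripper_width: 19.0
gripper_force: 0.0
time_s: 3.85
ee_pos: [600.0, 31.0, 113.4]
ee_rot: [-179.9, -0.1, -24.0]
force: [3.0, 4.4, 1.0]
gripper_width: 13.4
gripper_force: 7.9
t 3.85 at [600.   31.  113.4] [-1.799e+02 -1.000e-01 -2.400e+01] F [3.  4.4 1. ] T [ 0.91 -0.35  0.03] w 13.4 7.9 q6 116.0
 shift x,y,z m: [-0.0001  0.0008  0.0004]  yaw rad: -0.0
```

View pics/k1.png

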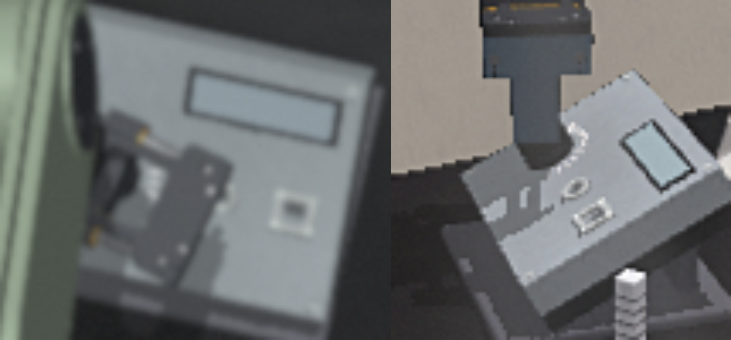

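```bash
for i in 1 2; do python3 -m crank '[{"grip":0.006,"x":0,"y":0,"z":0,"yaw":-0.08},{"grip":0.006,"x":0,"y":0,"z":0,"yaw":-0.16},{"grip":0.006,"x":0,"y":0,"z":0,"yaw":-0.24},{"grip":0.006,"x":0,"y":0,"z":0,"yaw":-0.32},{"grip":0.006,"x":0,"y":0,"z":0,"yaw":-0.4}]' 10; python3 -c "
from h import *
plan([599.6,30.3,113],-24)"; done
```

```text
time_s: 4.37
ee_pos: [600.1, 30.5, 112.7]
ee_rot: [-180.0, -0.1, -0.9]
force: [2.6, 3.8, -1.8]
gripper_width: 12.8
gripper_force: 10.3
t 4.37 at [600.1  30.5 112.7] [-1.8e+02 -1.0e-01 -9.0e-01] F [ 2.6  3.8 -1.8] T [ 0.49 -0.57 -0.15] w 12.8 10.3 q6 93.0
 shift x,y,z m: [-0.0005  0.0002 -0.0003]  yaw rad: 0.403
time_s: 4.78
ee_pos: [599.6, 29.7, 113.1]
ee_rot: [179.9, -0.0, 22.0]
force: [1.8, 1.2, 1.7]
gripper_width: 15.5
gripper_force: 10.7
t 4.78 at [599.6  29.7 113.1] [179.9  -0.   22. ] F [1.8 1.2 1.7] T [ 0.01 -0.32 -0.14] w 15.5 10.7 q6 70.0
 shift x,y,z m: [ 0.0002 -0.0005  0.0001]  yaw rad: 0.804
```

Now I'll continue to the stop, watching the z torque.

```bash
for i in 1 2 3; do python3 -m crank '[{"grip":0.006,"x":0,"y":0,"z":0,"yaw":-0.04},{"grip":0.006,"x":0,"y":0,"z":0,"yaw":-0.08},{"grip":0.006,"x":0,"y":0,"z":0,"yaw":-0.12},{"grip":0.006,"x":0,"y":0,"z":0,"yaw":-0.16},{"grip":0.006,"x":0,"y":0,"z":0,"yaw":-0.16}]' 14 >/dev/null; python3 -c "
from h import *
plan([599.6,30.3,113],-24)"|head -1; done
```

```text
t 5.2 at [599.6  29.4 113.2] [179.9   0.   31. ] F [1.3 0.2 1.3] T [-0.25 -0.35 -0.22] w 15.8 14.8 q6 61.0
t 5.62 at [599.   28.7 113.2] [1.799e+02 1.000e-01 4.010e+01] F [-0.3 -3.9  3.2] T [-0.79 -0.06 -0.62] w 18.7 15.2 q6 52.0
t 6.03 at [598.1  27.5 113. ] [179.9   0.3  49.3] F [-1.1 -6.7  4. ] T [-1.48  0.23 -0.67] w 22.5 16.7 q6 43.0
```

```bash
python3 -m crank '[{"grip":0.04,"x":0,"y":0,"z":0,"yaw":0.1},{"grip":0.04,"x":0,"y":0,"z":0,"yaw":0.15},{"grip":0.04,"x":0,"y":0,"z":0,"yaw":0.15},{"grip":0.04,"x":0,"y":0,"z":-0.02,"yaw":0.15},{"grip":0.04,"x":0,"y":0,"z":-0.05,"yaw":0.15}]' 14 |head -1
python3 -m crank '[{"grip":0.05,"x":0,"y":0,"z":-0.03,"yaw":0},{"grip":0.05,"x":0,"y":0,"z":-0.06,"yaw":0},{"grip":0.05,"x":-0.03,"y":0.03,"z":-0.06,"yaw":0},{"grip":0.05,"x":-0.06,"y":0.06,"z":-0.06,"yaw":0},{"grip":0.05,"x":-0.08,"y":0.08,"z":-0.06,"yaw":0}]' 14 |head -1
python3 -m crank '[{"grip":0.05,"x":0,"y":0.025,"z":0,"yaw":0},{"grip":0.05,"x":0,"y":0.05,"z":0,"yaw":0},{"grip":0.05,"x":0,"y":0.08,"z":0,"yaw":0},{"grip":0.05,"x":0,"y":0.1,"z":0,"yaw":0},{"grip":0.05,"x":0,"y":0.12,"z":0,"yaw":0}]' 14 |head -1
python3 - <<'E'
from h import *
plan([493.2,-305.6,220],32.5)
a=grab_frame("top")[:,:,::-1];s=grab_frame("scene")[:,:,::-1]
cv2.imwrite("pics/k2.png",np.hstack([cv2.resize(a[140:240,185:300],None,fx=3.4,fy=3.4,interpolation=cv2.INTER_CUBIC),cv2.resize(s[160:260,270:370],None,fx=3.4,fy=3.4)]))
E
```

```text
time_s: 6.45
time_s: 6.87
time_s: 7.28
t 7.28 at [ 669.3 -174.6  222.2] [-1.799e+02  1.000e-01  4.070e+01] F [ 0.3  0.7 -0.4] T [ 0.01 -0.04  0.04] w 50.1 0.0 q6 34.0
 shift x,y,z m: [-0.2189 -0.0156  0.0022]  yaw rad: 0.144
```

View pics/k2.png

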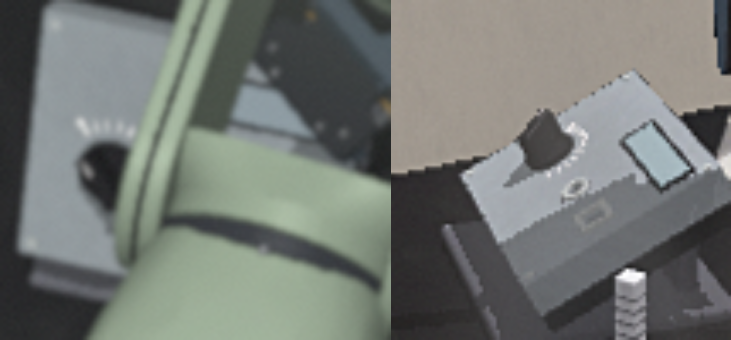

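```bash
python3 -m crank '[{"grip":0.05,"x":-0.04,"y":-0.003,"z":0,"yaw":0.03},{"grip":0.05,"x":-0.08,"y":-0.006,"z":0,"yaw":0.06},{"grip":0.05,"x":-0.12,"y":-0.009,"z":0,"yaw":0.09},{"grip":0.05,"x":-0.16,"y":-0.012,"z":0,"yaw":0.12},{"grip":0.05,"x":-0.2,"y":-0.0156,"z":0,"yaw":0.144}]' 14 |head -1
python3 -m crank '[{"grip":0.05,"x":-0.0188,"y":-0.0027,"z":0,"yaw":0},{"grip":0.05,"x":-0.0188,"y":-0.0027,"z":0,"yaw":0},{"grip":0.05,"x":-0.0188,"y":-0.0027,"z":0,"yaw":0},{"grip":0.05,"x":-0.0188,"y":-0.0027,"z":0,"yaw":0},{"grip":0.05,"x":-0.0188,"y":-0.0027,"z":0,"yaw":0}]' 14 |head -1
python3 - <<'E'
from h import *
plan([493.2,-305.6,133],32.5)
a=grab_frame("top")[:,:,::-1];s=grab_frame("scene")[:,:,::-1]
cv2.imwrite("pics/k3.png",np.hstack([cv2.resize(a[140:240,185:285],None,fx=4,fy=4,interpolation=cv2.INTER_CUBIC),cv2.resize(s[185:285,290:390],None,fx=4,fy=4,interpolation=cv2.INTER_CUBIC)]))
E
```

```text
time_s: 7.8
time_s: 8.22
t 8.22 at [ 491.1 -298.9  222.9] [-180.    -0.    32.6] F [-0.1 -0.5  0.2] T [-0.01 -0.04 -0.05] w 49.8 0.0 q6 25.0
 shift x,y,z m: [-0.0018  0.0068  0.0899]  yaw rad: 0.001
```

View pics/k3.png

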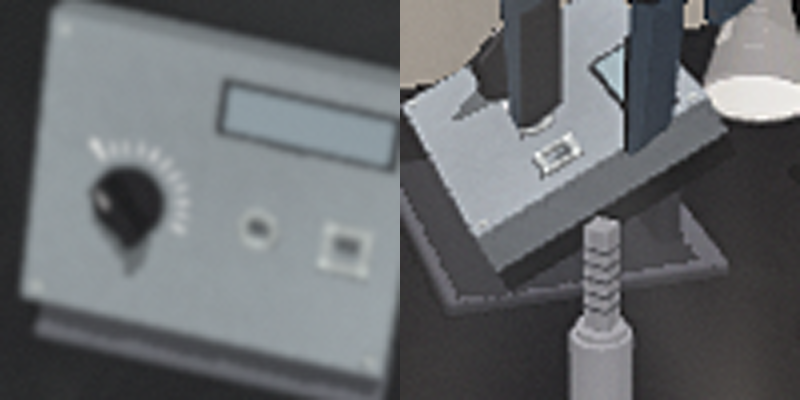

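```bash
python3 - <<'E'
from h import *
z=lambda u,v:(185+(u+.5)/4-.5,140+(v+.5)/4-.5)
ang=lambda P:np.degrees(np.arctan2(-(P@L),P@U)).round(1)
for px in((103,202),(99,196),(108,208)):
    P=rayplane("top",z(*px),KN+31*N,N)-KN-31*N; print("pt",(P@U).round(1),(P@L).round(1),ang(P))
for px in((95,143),(100,155),(182,228)):
    P=rayplane("top",z(*px),KN,N)-KN; print("mark",(P@U).round(1),(P@L).round(1),ang(P))
E
python3 -m crank '[{"grip":0.05,"x":-0.0018,"y":0.0068,"z":0.02,"yaw":0},{"grip":0.05,"x":-0.0018,"y":0.0068,"z":0.04,"yaw":0},{"grip":0.05,"x":-0.0018,"y":0.0068,"z":0.06,"yaw":0},{"grip":0.05,"x":-0.0018,"y":0.0068,"z":0.08,"yaw":0},{"grip":0.05,"x":-0.0018,"y":0.0068,"z":0.09,"yaw":0}]' 6 |head -2
```

```text
pt 6.9 6.7 -44.0
pt 9.7 9.1 -43.3
pt 4.3 3.7 -41.1
mark 26.0 22.2 -40.4
mark 20.1 18.8 -43.1
mark -10.1 -29.3 109.0
time_s: 8.73
ee_pos: [491.8, -305.3, 130.3]
```

The knob pointer sits at about −43° and the zero mark at about −42°, so it is home. Next I'll close on the stylus.

```bash
python3 -m crank '[{"grip":0.008,"x":0,"y":0,"z":0,"yaw":0},{"grip":0.008,"x":0,"y":0,"z":0,"yaw":0},{"grip":0.008,"x":0,"y":0,"z":0,"yaw":0},{"grip":0.008,"x":0,"y":0,"z":0,"yaw":0},{"grip":0.008,"x":0,"y":0,"z":0,"yaw":0}]' 8 >/dev/null
python3 -m crank '[{"grip":0.008,"x":0,"y":0,"z":0,"yaw":0},{"grip":0.008,"x":0,"y":0,"z":0,"yaw":0},{"grip":0.008,"x":0,"y":0,"z":0,"yaw":0},{"grip":0.008,"x":0,"y":0,"z":0,"yaw":0},{"grip":0.008,"x":0,"y":0,"z":0,"yaw":0}]' 12
python3 -c "
from h import *
plan([493.2,-305.6,200],32.5)"
```

```text
time_s: 9.57
ee_pos: [492.6, -306.8, 133.9]
ee_rot: [179.9, -0.0, 32.5]
force: [-0.4, 0.4, 5.6]
gripper_width: 14.2
gripper_force: 12.0
t 9.57 at [ 492.6 -306.8  133.9] [179.9  -0.   32.5] F [-0.4  0.4  5.6] T [ 0.13  0.09 -0.03] w 14.2 12.0 q6 24.0
 shift x,y,z m: [ 0.0012 -0.0007 -0.0661]  yaw rad: -0.001
```

```bash
python3 -m crank '[{"grip":0.008,"x":0,"y":0,"z":-0.01,"yaw":0},{"grip":0.008,"x":0,"y":0,"z":-0.025,"yaw":0},{"grip":0.008,"x":0,"y":0,"z":-0.045,"yaw":0},{"grip":0.008,"x":0,"y":0,"z":-0.058,"yaw":0},{"grip":0.008,"x":0,"y":0,"z":-0.066,"yaw":0}]' 12
python3 -m crank '[{"grip":0.008,"x":-0.005,"y":0,"z":0,"yaw":0},{"grip":0.008,"x":-0.01,"y":0,"z":0,"yaw":0},{"grip":0.008,"x":-0.015,"y":0,"z":0,"yaw":0},{"grip":0.008,"x":-0.02,"y":0,"z":0.001,"yaw":0},{"grip":0.008,"x":-0.024,"y":0,"z":0.0015,"yaw":0}]' 12
python3 -c "
from h import *
plan([493.2,-305.6,200],32.5)"
```

```text
time_s: 9.98
ee_pos: [492.8, -307.0, 200.9]
ee_rot: [179.9, -0.1, 32.5]
force: [-0.0, 0.3, 0.4]
gripper_width: 14.2
gripper_force: 12.0
time_s: 10.4
ee_pos: [471.2, -319.5, 196.6]
ee_rot: [-179.9, 0.0, 32.4]
force: [1.8, 1.2, -0.1]
gripper_width: 13.6
gripper_force: 12.0
t 10.4 at [ 471.2 -319.5  196.6] [-179.9    0.    32.4] F [ 1.8  1.2 -0.1] T [ 0.38 -0.43  0.05] w 13.6 12.0 q6 22.0
 shift x,y,z m: [ 0.026   0.0001 -0.0034]  yaw rad: -0.001
```

```bash
python3 -m crank '[{"grip":0.008,"x":-0.005,"y":0,"z":0.001,"yaw":0},{"grip":0.008,"x":-0.01,"y":0,"z":0.002,"yaw":0},{"grip":0.008,"x":-0.015,"y":0,"z":0.0035,"yaw":0},{"grip":0.008,"x":-0.02,"y":0,"z":0.005,"yaw":0},{"grip":0.008,"x":-0.024,"y":0,"z":0.0065,"yaw":0}]' 12 >/dev/null
python3 -m crank '[{"grip":0.008,"x":-0.003,"y":0,"z":0.001,"yaw":0},{"grip":0.008,"x":-0.006,"y":0,"z":0.002,"yaw":0},{"grip":0.008,"x":-0.006,"y":0,"z":0.002,"yaw":0},{"grip":0.008,"x":-0.006,"y":0,"z":0.002,"yaw":0},{"grip":0.008,"x":-0.006,"y":0,"z":0.002,"yaw":0}]' 30 >/dev/null
python3 - <<'E'
from h import *
plan([493.2,-305.6,200],32.5)
a=grab_frame("top")[:,:,::-1];s=grab_frame("scene")[:,:,::-1]
cv2.imwrite("pics/t1.png",s[150:330,230:450]);cv2.imwrite("pics/t1b.png",cv2.resize(s[180:330,250:400],None,fx=4,fy=4,interpolation=cv2.INTER_CUBIC))
E
```

```text
t 11.23 at [ 447.  -335.1  188.8] [-1.80e+02 -1.00e-01  3.25e+01] F [ 3.   4.5 -1.4] T [ 1.01 -0.83  0.05] w 13.8 30.0 q6 19.0
 shift x,y,z m: [ 0.0548 -0.0001 -0.0112]  yaw rad: -0.0
```

View pics/t1b.png

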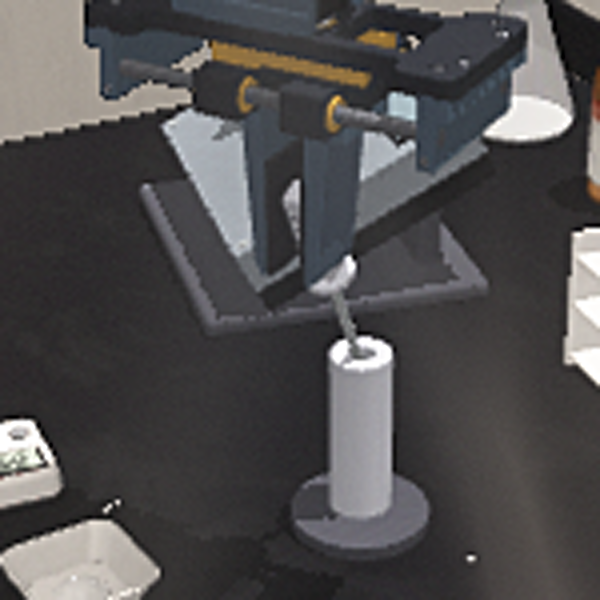

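The stylus is tilted, with its shaft leaning from zoom (335,290) to (355,345), by about 28°. Next I'll lift it out along its axis, turn to the limiter's yaw and measure the tip.

```bash
python3 -m crank '[{"grip":0.008,"x":-0.004,"y":0,"z":-0.008,"yaw":0},{"grip":0.008,"x":-0.008,"y":0,"z":-0.016,"yaw":0},{"grip":0.008,"x":-0.014,"y":0,"z":-0.027,"yaw":0},{"grip":0.008,"x":-0.014,"y":0,"z":-0.045,"yaw":0},{"grip":0.008,"x":-0.014,"y":0,"z":-0.06,"yaw":0}]' 30 >/dev/null
python3 -m crank '[{"grip":0.008,"x":0.01,"y":-0.02,"z":-0.006,"yaw":0.12},{"grip":0.008,"x":0.02,"y":-0.04,"z":-0.012,"yaw":0.24},{"grip":0.008,"x":0.03,"y":-0.06,"z":-0.018,"yaw":0.36},{"grip":0.008,"x":0.04,"y":-0.08,"z":-0.024,"yaw":0.48},{"grip":0.008,"x":0.05,"y":-0.1,"z":-0.03,"yaw":0.6}]' 30 >/dev/null
python3 -m crank '[{"grip":0.008,"x":0,"y":0,"z":0,"yaw":0.12},{"grip":0.008,"x":0,"y":0,"z":0,"yaw":0.166},{"grip":0.008,"x":0,"y":0,"z":0,"yaw":0.166},{"grip":0.008,"x":0,"y":0,"z":0,"yaw":0.166},{"grip":0.008,"x":0,"y":0,"z":0,"yaw":0.166}]' 30 >/dev/null
python3 - <<'E'
from h import *
plan([493.2,-305.6,200],-11.4)
p=state()["ee_pos"];g=p+[0,0,5]; tip=g-120*N
for n in("top","scene"):
    q=proj(n,[tip,g-39*N,g]);print(n,q.round(1));a=grab_frame(n)[:,:,::-1];x,y=map(int,q[0])
    cv2.imwrite(f"pics/u_{n}.png",cv2.resize(a[y-50:y+30,x-40:x+40],None,fx=5,fy=5,interpolation=cv2.INTER_CUBIC));print("crop",x-40,y-50)
cv2.imwrite("pics/u.png",np.hstack([cv2.imread("pics/u_top.png"),cv2.imread("pics/u_scene.png")]))
E
```

```text
t 12.58 at [ 423.  -232.6  279.1] [179.9   0.  -11.4] F [ 0.2  0.6 -0.1] T [ 0.05 -0.    0.01] w 13.9 30.0 q6 71.0
 shift x,y,z m: [0.0832 0.0577 0.0791]  yaw rad: 0.0
top [[346.  254.5]
 [342.9 273.2]
 [341.3 283.3]]
crop 305 204
scene [[317.4 221.8]
 [298.1 189.6]
 [288.2 173.1]]
crop 277 171
```

View pics/u.png

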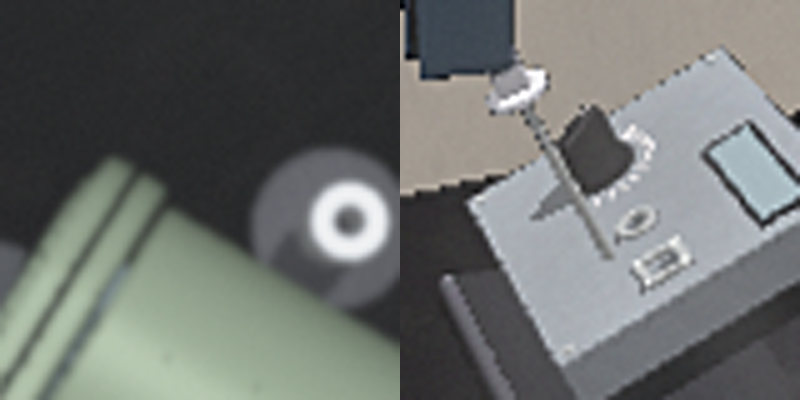

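Run:
```python
from h import *
g=np.array([423,-232.6,284.1]);X=np.array([np.cos(YAW),np.sin(YAW),0]);Z=np.array([0,0,1.])
cv=lambda u,v:np.array([277+(u-400+.5)/5-.5,171+(v+.5)/5-.5])
obs=np.array([cv(611,258),cv(521,92),cv(570,187)])-[0.4,1.3]
def pts(p):
    a,th,l=p;d=np.cos(th)*Z-np.sin(th)*X;b=g+a*X
    return [b-(120+l)*d,b-(39+l)*d,b-(79.5+l)*d]
for fixl in(0,1):
    f=lambda p:np.r_[(proj("scene",pts([p[0],p[1],p[2]]))-obs).ravel(),(p[2])*(10 if not fixl else .05),p[0]*.05]
    r=least_squares(f,[0,.47,0]);print(r.x,np.degrees(r.x[1]),r.fun.round(2)); print((np.array(pts(r.x))-g).round(1))
print(proj("scene",RES+3*N))
```

```text
[ 4.05654886  0.46746534 -0.0072548 ] 26.7837908487991 [ 0.8   0.77 -0.27  1.72 -0.33 -0.81 -0.07  0.2 ]
[[  57.   -11.5 -107.1]
 [  21.2   -4.3  -34.8]
 [  39.1   -7.9  -71. ]]
[ 7.20247107  0.43603976 -2.49981524] 24.983238054939065 [ 0.16  0.57  0.21  0.81 -0.42 -1.35 -0.12  0.36]
[[  55.7  -11.2 -106.5]
 [  22.2   -4.5  -33.1]
 [  38.9   -7.8  -69.8]]
[[323.82919836 214.11980916]]
```

```bash
python3 -m crank '[{"grip":0.008,"x":0.008,"y":-0.025,"z":0,"yaw":0},{"grip":0.008,"x":0.016,"y":-0.05,"z":0,"yaw":0},{"grip":0.008,"x":0.024,"y":-0.075,"z":0,"yaw":0},{"grip":0.008,"x":0.032,"y":-0.1,"z":0,"yaw":0},{"grip":0.008,"x":0.04,"y":-0.125,"z":0,"yaw":0}]' 30 >/dev/null
python3 -m crank '[{"grip":0.008,"x":0.007,"y":-0.025,"z":0.01,"yaw":0},{"grip":0.008,"x":0.015,"y":-0.05,"z":0.02,"yaw":0},{"grip":0.008,"x":0.023,"y":-0.075,"z":0.035,"yaw":0},{"grip":0.008,"x":0.03,"y":-0.098,"z":0.05,"yaw":0},{"grip":0.008,"x":0.03,"y":-0.098,"z":0.065,"yaw":0}]' 30 >/dev/null
python3 -m crank '[{"grip":0.008,"x":0,"y":0,"z":0.004,"yaw":0},{"grip":0.008,"x":0,"y":0,"z":0.008,"yaw":0},{"grip":0.008,"x":0,"y":0,"z":0.008,"yaw":0},{"grip":0.008,"x":0,"y":0,"z":0.008,"yaw":0},{"grip":0.008,"x":0,"y":0,"z":0.008,"yaw":0}]' 30 >/dev/null
python3 - <<'E'
from h import *
plan([535.7,-28.2,197.1],-11.4)
p=state()["ee_pos"];tip=p+[56.4,-11.3,-101.8]
for n in("top","scene"):
    q=proj(n,[tip,RES+3*N]);print(n,q.round(1));a=grab_frame(n)[:,:,::-1];cv2.imwrite(f"pics/v_{n}_full.png",a);x,y=map(int,q[1])
    cv2.imwrite(f"pics/v_{n}.png",cv2.resize(a[y-25:y+25,x-25:x+25],None,fx=8,fy=8,interpolation=cv2.INTER_CUBIC));print("crop",x-25,y-25)
cv2.imwrite("pics/v.png",np.hstack([cv2.imread("pics/v_top.png"),cv2.imread("pics/v_scene.png")]))
E
```

```text
t 13.93 at [536.5 -27.9 207. ] [-1.80e+02 -1.00e-01 -1.15e+01] F [ 0.2 -0.3  0.1] T [ 0.02  0.02 -0.02] w 13.9 30.0 q6 97.0
 shift x,y,z m: [-0.0007  0.0005  0.0099]  yaw rad: -0.001
top [[247.3 197.2]
 [249.1 196.8]]
crop 224 171
scene [[322.4 207.5]
 [323.8 214.1]]
crop 298 189
```

View pics/v.png

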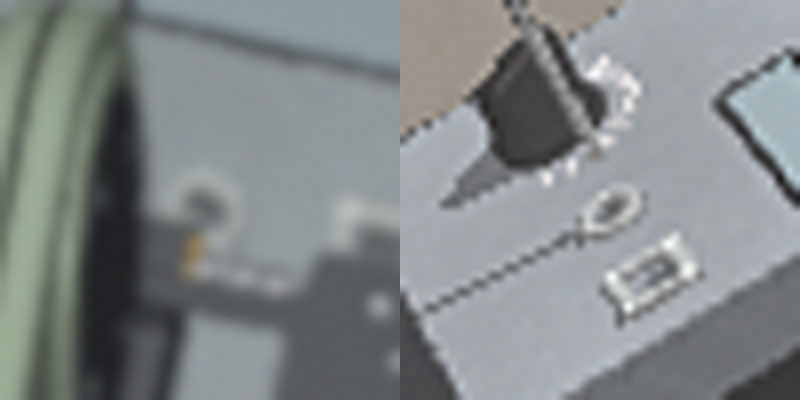

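The tip is at scene crop (595,148) and the collar at (612,210), within about 1–2 mm of prediction. I'll descend onto the bore axis and then feel inward along the normal.

```bash
cat >> h.py <<'E'
def feel():
    s=state(); g=s["ee_pos"]+[0,0,5]; X=np.array([np.cos(YAW),np.sin(YAW),0])
    tip=g+np.array([57.4,-11.5,-106.8]); d=tip-RES
    print("t",round(s["time_s"],2),s["ee_pos"].round(1),"h",(d@N).round(1),"u",(d@U).round(1),"l",(d@L).round(1),"F n,u,l",np.round([s["force"]@N,s["force"]@U,s["force"]@L],1),"w",s["gripper_width"].round(1))
E
python3 -m crank '[{"grip":0.008,"x":0,"y":0.0003,"z":0.005,"yaw":0},{"grip":0.008,"x":0.0005,"y":0.0005,"z":0.01,"yaw":0},{"grip":0.008,"x":0.0005,"y":0.0005,"z":0.01,"yaw":0},{"grip":0.008,"x":0.0005,"y":0.0005,"z":0.01,"yaw":0},{"grip":0.008,"x":0.0005,"y":0.0005,"z":0.01,"yaw":0}]' 40 >/dev/null; python3 -c "from h import *;feel()"
python3 -m crank '[{"grip":0.008,"x":0.0009,"y":0,"z":0.0018,"yaw":0},{"grip":0.008,"x":0.0018,"y":0,"z":0.0036,"yaw":0},{"grip":0.008,"x":0.0027,"y":0,"z":0.0053,"yaw":0},{"grip":0.008,"x":0.0027,"y":0,"z":0.0053,"yaw":0},{"grip":0.008,"x":0.0027,"y":0,"z":0.0053,"yaw":0}]' 40 >/dev/null; python3 -c "from h import *;feel()"
python3 -m crank '[{"grip":0.008,"x":0.0004,"y":0,"z":0.0009,"yaw":0},{"grip":0.008,"x":0.0009,"y":0,"z":0.0018,"yaw":0},{"grip":0.008,"x":0.0009,"y":0,"z":0.0018,"yaw":0},{"grip":0.008,"x":0.0009,"y":0,"z":0.0018,"yaw":0},{"grip":0.008,"x":0.0009,"y":0,"z":0.0018,"yaw":0}]' 40 >/dev/null; python3 -c "from h import *;feel()"
```

```text
Traceback (most recent call last):
  File "h.py", line 23, in feel
    print("t",round(s["time_s"],2),s["ee_pos"].round(1),"h",(d@N).round(1),"u",(d@U).round(1),"l",(d@L).round(1),"F n,u,l",np.round([s["force"]@N,s["force"]@U,s["force"]@L],1),"w",s["gripper_width"].round(1))
                                                                                                                                                                                    ^^^^^^^^^^^^^^^^^^^^^^^^
AttributeError: 'float' object has no attribute 'round'
Traceback (most recent call last):
  File "h.py", line 23, in feel
    print("t",round(s["time_s"],2),s["ee_pos"].round(1),"h",(d@N).round(1),"u",(d@U).round(1),"l",(d@L).round(1),"F n,u,l",np.round([s["force"]@N,s["force"]@U,s["force"]@L],1),"w",s["gripper_width"].round(1))
                                                                                                                                                                                    ^^^^^^^^^^^^^^^^^^^^^^^^
AttributeError: 'float' object has no attribute 'round'
Traceback (most recent call last):
  File "h.py", line 23, in feel
    print("t",round(s["time_s"],2),s["ee_pos"].round(1),"h",(d@N).round(1),"u",(d@U).round(1),"l",(d@L).round(1),"F n,u,l",np.round([s["force"]@N,s["force"]@U,s["force"]@L],1),"w",s["gripper_width"].round(1))
                                                                                                                                                                                    ^^^^^^^^^^^^^^^^^^^^^^^^
AttributeError: 'float' object has no attribute 'round'
```

```bash
sed -i 's/,"w",s\["gripper_width"\].round(1))/)/' h.py; python3 -c "from h import *;feel()"
```

```text
t 15.28 [540.  -28.5 188.9] h 2.2 u 1.0 l 0.6 F n,u,l [-0.8 -0.7  0.1]
```

```bash
for i in 1 2 3 4; do
python3 -m crank '[{"grip":0.008,"x":0.0003,"y":0,"z":0.0005,"yaw":0},{"grip":0.008,"x":0.0005,"y":0,"z":0.001,"yaw":0},{"grip":0.008,"x":0.0007,"y":0,"z":0.0014,"yaw":0},{"grip":0.008,"x":0.0007,"y":0,"z":0.0014,"yaw":0},{"grip":0.008,"x":0.0007,"y":0,"z":0.0014,"yaw":0}]' 40 >/dev/null; python3 -c "from h import *;feel()"; done
```

```text
t 15.7 [540.7 -28.6 187.4] h 0.6 u 1.0 l 0.6 F n,u,l [-0.  -0.1 -0.1]
t 16.12 [541.4 -28.8 186. ] h -1.0 u 1.0 l 0.6 F n,u,l [ 0.1 -0.1 -0.5]
t 16.53 [542.1 -28.9 184.6] h -2.6 u 0.9 l 0.6 F n,u,l [ 0.5 -0.3  0.5]
t 16.95 [542.8 -29.  183.2] h -4.1 u 1.0 l 0.6 F n,u,l [-0.6 -0.8 -0.4]
```

```bash
for i in 1 2 3 4 5; do
python3 -m crank '[{"grip":0.008,"x":0.0003,"y":0,"z":0.0005,"yaw":0},{"grip":0.008,"x":0.0005,"y":0,"z":0.001,"yaw":0},{"grip":0.008,"x":0.0007,"y":0,"z":0.0013,"yaw":0},{"grip":0.008,"x":0.0007,"y":0,"z":0.0013,"yaw":0},{"grip":0.008,"x":0.0007,"y":0,"z":0.0013,"yaw":0}]' 40 >/dev/null; python3 -c "from h import *;feel()"; done
```

```text
t 17.37 [543.5 -29.1 181.9] h -5.6 u 1.0 l 0.6 F n,u,l [-0.6 -1.1 -0.4]
t 17.78 [544.2 -29.3 180.6] h -7.1 u 1.0 l 0.6 F n,u,l [-0.4 -1.5 -0.2]
t 18.2 [544.9 -29.4 179.3] h -8.6 u 1.1 l 0.6 F n,u,l [ 0.  -0.  -0.3]
t 18.62 [545.5 -29.6 178. ] h -10.0 u 1.1 l 0.6 F n,u,l [-1.  -1.  -0.1]
t 19.03 [546.2 -29.7 176.7] h -11.5 u 1.1 l 0.6 F n,u,l [-1.4 -0.8 -0.2]
```

```bash
for i in 1 2 3 4; do
python3 -m crank '[{"grip":0.008,"x":0.0002,"y":0,"z":0.0005,"yaw":0},{"grip":0.008,"x":0.0004,"y":0,"z":0.001,"yaw":0},{"grip":0.008,"x":0.0006,"y":0,"z":0.0014,"yaw":0},{"grip":0.008,"x":0.0006,"y":0,"z":0.0014,"yaw":0},{"grip":0.008,"x":0.0006,"y":0,"z":0.0014,"yaw":0}]' 40 >/dev/null; python3 -c "from h import *;feel()"; done
```

```text
t 19.45 [546.8 -29.8 175.3] h -13.0 u 1.0 l 0.6 F n,u,l [-0.4  1.  -0.4]
t 19.87 [547.4 -29.9 173.9] h -14.6 u 0.9 l 0.6 F n,u,l [-0.1 -0.6  0.3]
t 20.28 [548.  -30.1 172.7] h -15.9 u 0.9 l 0.6 F n,u,l [2.3 0.1 0.9]
t 20.7 [548.6 -30.2 171.3] h -17.5 u 0.9 l 0.6 F n,u,l [ 2.8  1.3 -0. ]
```

```bash
for i in 1 2; do
python3 -m crank '[{"grip":0.008,"x":0.0002,"y":0,"z":0.0004,"yaw":0},{"grip":0.008,"x":0.0004,"y":0,"z":0.0008,"yaw":0},{"grip":0.008,"x":0.0005,"y":0,"z":0.001,"yaw":0},{"grip":0.008,"x":0.0005,"y":0,"z":0.001,"yaw":0},{"grip":0.008,"x":0.0005,"y":0,"z":0.001,"yaw":0}]' 40 >/dev/null; python3 -c "from h import *;feel()"; done
```

```text
t 21.12 [549.1 -30.3 170.2] h -18.6 u 0.8 l 0.6 F n,u,l [4.2 0.9 0.5]
t 21.53 [549.6 -30.4 169.2] h -19.7 u 0.8 l 0.6 F n,u,l [ 4.5  0.3 -1.5]
```

```bash
python3 -m crank '[{"grip":0.008,"x":0.0002,"y":0,"z":0.0004,"yaw":0},{"grip":0.008,"x":0.0004,"y":0,"z":0.0008,"yaw":0},{"grip":0.008,"x":0.0005,"y":0,"z":0.001,"yaw":0},{"grip":0.008,"x":0.0005,"y":0,"z":0.001,"yaw":0},{"grip":0.008,"x":0.0005,"y":0,"z":0.001,"yaw":0}]' 40 >/dev/null; python3 -c "from h import *;feel()"
```

```text
t 21.95 [550.  -30.5 168.4] h -20.6 u 0.8 l 0.6 F n,u,l [ 5.8  0.8 -0.3]
```

```bash
for i in 1 2; do
python3 -m crank '[{"grip":0.008,"x":0.0002,"y":0,"z":0.0004,"yaw":0},{"grip":0.008,"x":0.0003,"y":0,"z":0.0006,"yaw":0},{"grip":0.008,"x":0.0003,"y":0,"z":0.0006,"yaw":0},{"grip":0.008,"x":0.0003,"y":0,"z":0.0006,"yaw":0},{"grip":0.008,"x":0.0003,"y":0,"z":0.0006,"yaw":0}]' 40 >/dev/null; python3 -c "from h import *;feel()"; done
```

```text
t 22.37 [550.1 -30.5 168.3] h -20.8 u 0.8 l 0.6 F n,u,l [10.6  0.4 -0.5]
t 22.78 [550.2 -30.5 168.1] h -21.0 u 0.8 l 0.6 F n,u,l [13.1  1.6 -0.4]
```

The stop is reached, as force rose steeply past 6 N. I'll ease off a touch and hold.

```bash
for i in 1 2 3; do
python3 -m crank '[{"grip":0.008,"x":0,"y":0,"z":0,"yaw":0},{"grip":0.008,"x":0,"y":0,"z":0,"yaw":0},{"grip":0.008,"x":0,"y":0,"z":0,"yaw":0},{"grip":0.008,"x":0,"y":0,"z":0,"yaw":0},{"grip":0.008,"x":0,"y":0,"z":0,"yaw":0}]' 40 >/dev/null; python3 -c "from h import *;feel()"; done
```

```text
t 23.2 [550.2 -30.5 168.1] h -21.0 u 0.8 l 0.6 F n,u,l [12.6 -0.2 -0. ]
t 23.62 [550.2 -30.5 168.2] h -21.0 u 0.9 l 0.6 F n,u,l [12.9  1.4  0.5]
t 24.03 [550.2 -30.5 168.1] h -21.0 u 0.8 l 0.6 F n,u,l [11.9  0.7 -0.4]
```

```bash
python3 -m crank '[{"grip":0.008,"x":-0.003,"y":0,"z":-0.0059,"yaw":0},{"grip":0.008,"x":-0.0075,"y":0,"z":-0.0147,"yaw":0},{"grip":0.008,"x":-0.012,"y":0,"z":-0.0236,"yaw":0},{"grip":0.008,"x":-0.0165,"y":0,"z":-0.0324,"yaw":0},{"grip":0.008,"x":-0.02,"y":0,"z":-0.0393,"yaw":0}]' 40 >/dev/null;python3 -c "from h import *;feel()"
python3 -m crank '[{"grip":0.008,"x":0,"y":0,"z":-0.02,"yaw":0},{"grip":0.008,"x":0,"y":0,"z":-0.04,"yaw":0},{"grip":0.008,"x":0,"y":0,"z":-0.06,"yaw":0},{"grip":0.008,"x":0,"y":0.02,"z":-0.065,"yaw":0},{"grip":0.008,"x":0,"y":0.05,"z":-0.065,"yaw":0}]' 40 >/dev/null
for i in 1 2; do python3 -m crank '[{"grip":0.008,"x":-0.003,"y":0.028,"z":0,"yaw":0},{"grip":0.008,"x":-0.006,"y":0.056,"z":0,"yaw":0},{"grip":0.008,"x":-0.009,"y":0.084,"z":0,"yaw":0},{"grip":0.008,"x":-0.012,"y":0.112,"z":0,"yaw":0},{"grip":0.008,"x":-0.015,"y":0.14,"z":0,"yaw":0}]' 40 >/dev/null; done
for i in 1 2; do python3 -m crank '[{"grip":0.008,"x":0,"y":0,"z":0,"yaw":-0.1},{"grip":0.008,"x":0,"y":0,"z":0,"yaw":-0.2},{"grip":0.008,"x":0,"y":0,"z":0,"yaw":-0.3},{"grip":0.008,"x":0,"y":0,"z":0,"yaw":-0.383},{"grip":0.008,"x":0,"y":0,"z":0,"yaw":-0.383}]' 40 >/dev/null; done
python3 - <<'E'
from h import *
plan([435.2,-342.6,248.8],32.5)
E
```

```text
t 24.45 [530.6 -26.5 207.1] h 22.8 u 0.7 l 0.7 F n,u,l [-0.3 -0.6  0.1]
t 26.53 at [ 436.2 -344.   271.5] [180.    0.   32.4] F [ 0.1  0.5 -0.4] T [ 0.05  0.03 -0.01] w 13.6 40.0 q6 18.0
 shift x,y,z m: [-0.0001 -0.0017  0.0227]  yaw rad: -0.001
```

```bash
python3 -m crank '[{"grip":0.008,"x":0.001,"y":-0.0017,"z":0.01,"yaw":0},{"grip":0.008,"x":0.001,"y":-0.0017,"z":0.0227,"yaw":0},{"grip":0.008,"x":0.001,"y":-0.0017,"z":0.038,"yaw":0},{"grip":0.008,"x":0.001,"y":-0.0017,"z":0.055,"yaw":0},{"grip":0.008,"x":0.001,"y":-0.0017,"z":0.055,"yaw":0}]' 40 >/dev/null
python3 - <<'E'
from h import *
plan([447.8,-334.6,188.8],32.5)
# predicted vs seen tip in scene & top relative to hole, numerically: shaft is brighter/darker; print tip estimate
y=np.radians(32.5);X=np.array([np.cos(y),np.sin(y),0]);p=state()["ee_pos"]
tip=p+57.5*X+[0,0,-101.8];print("tip",tip.round(1),"hole ~493,-306,100", "along x:",((tip-[493,-306.2,100])@X).round(1))
E
```

```text
t 26.95 at [ 434.4 -340.5  212.4] [-1.796e+02  1.000e-01  3.230e+01] F [-0.2  1.  -1.6] T [-0.03  0.01 -0.  ] w 13.5 40.0 q6 18.0
 shift x,y,z m: [0.0145 0.0022 0.0236]  yaw rad: -0.003
tip [ 482.9 -309.6  110.6] hole ~493,-306,100 along x: -10.4
```

```bash
python3 -m crank '[{"grip":0.008,"x":0.0025,"y":0,"z":0,"yaw":0},{"grip":0.008,"x":0.0025,"y":0,"z":0,"yaw":0},{"grip":0.008,"x":0.0025,"y":0,"z":0,"yaw":0},{"grip":0.008,"x":0.0025,"y":0,"z":0,"yaw":0},{"grip":0.008,"x":0.0025,"y":0,"z":0,"yaw":0}]' 40 >/dev/null
python3 - <<'E'
from h import *
plan([447.8,-334.6,188.8],32.5)
y=np.radians(32.5);X=np.array([np.cos(y),np.sin(y),0]);Y=np.array([np.sin(y),-np.cos(y),0]);p=state()["ee_pos"]
tip=p+57.5*X+[0,0,-101.8];d=tip-[492.8,-306.5,100];print("tip",tip.round(1),"x",(d@X).round(1),"y",(d@Y).round(1))
d=np.cos(.46)*np.array([0,0,1])-np.sin(.46)*X
s=grab_frame("scene");q=proj("scene",[tip+k*d for k in(0,10,20)]+[[492.8,-306.5,100]]);print(q.round(1))
x,yy=q[0].astype(int);g=cv2.cvtColor(s,cv2.COLOR_RGB2GRAY)
for r in range(yy-14,yy+12):print(r,g[r,x-12:x+14])
E
```

```text
t 27.37 at [ 438.7 -341.1  217. ] [179.9  -0.   32.5] F [ 0.7  0.3 -1.4] T [-0.    0.02  0.06] w 13.8 40.0 q6 18.0
 shift x,y,z m: [ 0.0112 -0.0006  0.0282]  yaw rad: -0.001
tip [ 487.2 -310.2  115.2] x -6.7 y 0.1
[[338.5 262.6]
 [337.4 259.6]
 [336.3 256.5]
 [340.1 267.9]]
248 [ 41  43  42  44  38  37  78 123 120  63  70  73  70  72  74  74  74  75
  75  74  75  76  76  78  76  77]
249 [ 45  43  43  37  39  48  85 120 120 103  67  72  74  73  74  74  73  75
  74  74  76  75  77  78  80  76]
250 [ 43  40  38  50  70  69  73 121 121 117  64  70  73  75  74  77  73  75
  76  74  74  75  77  78  76  77]
251 [ 39  38  53  73  74  69  67  94 123 120  61  71  71  76  74  72  74  75
  75  77  74  75  75  76  74  75]
252 [ 51  72  69  68  71  68  69  83 119 120  98  65  71  74  73  74  73  74
  72  71  70  69  71  72  85 116]
253 [ 70  70  68  68  68  71  65  72 120 123 134  62  67  70  70  67  68  70
  74 114 110 111 109 105 109 113]
254 [ 70  70  70  68  67  67  69  67  92 120 122  85  64  71 114 114 111 111
 108 111 106 106  96  96  92  91]
255 [ 66  68  67  66  65  65  84  62  77 120 120
[... 1360 characters left out ...]

 253 250 255 255  23  49  58  60]
268 [ 46  49  43  45  39  46 166 255 255 253 235 140 148 146 131 129 114 123
 241 249 254 255  69  47  55  56]
269 [ 45  45  45  43  38  39 136 255 255 255 176 244 173 138 127 127 187 230
 251 249 255 255  77  45  55  57]
270 [ 45  45  44  43  39  39 106 167 199 189 155 189 255 255 255 255 254 253
 254 255 248 174  80  44  54  57]
271 [ 47  44  45  44  41  41 106 132 136 169 255 255 255 255 255 255 255 254
 246 195 173 156  85  45  55  57]
272 [ 44  44  44  42  40  43 110 136 131 138 170 172 182 190 227 186 184 177
 168 156 160 161  62  47  54  56]
273 [ 44  42  45  44  43  42  88 139 138 135 137 138 140 143 156 146 150 154
 155 161 164 164  54  49  54  56]
```

The tip was found numerically at scene (338.3,263), over the hole centre at (340.3,268), as predicted. I'll insert along the tilt, then bring the stylus upright by pivoting on the bore wall.

```bash
python3 -m crank '[{"grip":0.008,"x":0.002,"y":0,"z":0.005,"yaw":0},{"grip":0.008,"x":0.004,"y":0,"z":0.01,"yaw":0},{"grip":0.008,"x":0.006,"y":0,"z":0.015,"yaw":0},{"grip":0.008,"x":0.008,"y":0,"z":0.02,"yaw":0},{"grip":0.008,"x":0.01,"y":0,"z":0.025,"yaw":0}]' 20
python3 -m crank '[{"grip":0.008,"x":0.004,"y":0,"z":-0.001,"yaw":0},{"grip":0.008,"x":0.008,"y":0,"z":-0.002,"yaw":0},{"grip":0.008,"x":0.012,"y":0,"z":-0.003,"yaw":0},{"grip":0.008,"x":0.016,"y":0,"z":-0.004,"yaw":0},{"grip":0.008,"x":0.02,"y":0,"z":-0.0045,"yaw":0}]' 12
```

```text
time_s: 27.83
ee_pos: [447.0, -335.1, 190.5]
ee_rot: [-180.0, -0.0, 32.5]
force: [0.9, -0.6, 0.7]
gripper_width: 14.1
gripper_force: 20.0
time_s: 28.25
ee_pos: [463.8, -324.7, 196.3]
ee_rot: [180.0, 0.0, 32.5]
force: [-2.0, -0.0, 1.3]
gripper_width: 14.3
gripper_force: 12.0
```

```bash
python3 -m crank '[{"grip":0.008,"x":0.004,"y":0,"z":-0.0008,"yaw":0},{"grip":0.008,"x":0.008,"y":0,"z":-0.0015,"yaw":0},{"grip":0.008,"x":0.012,"y":0,"z":-0.0015,"yaw":0},{"grip":0.008,"x":0.016,"y":0,"z":-0.0015,"yaw":0},{"grip":0.008,"x":0.02,"y":0,"z":-0.001,"yaw":0}]' 12|tail -5
python3 -m crank '[{"grip":0.008,"x":0.004,"y":0,"z":0.001,"yaw":0},{"grip":0.008,"x":0.008,"y":0,"z":0.002,"yaw":0},{"grip":0.008,"x":0.012,"y":0,"z":0.003,"yaw":0},{"grip":0.008,"x":0.015,"y":0,"z":0.004,"yaw":0},{"grip":0.008,"x":0.015,"y":0,"z":0.004,"yaw":0}]' 12
python3 - <<'E'
from h import *
plan([492.8,-306.5,140],32.5)
a=grab_frame("scene");g=cv2.cvtColor(a,cv2.COLOR_RGB2GRAY)
for r in range(228,272,2):print(r,g[r,326:356])
E
```

```text
ee_pos: [481.0, -313.9, 196.9]
ee_rot: [180.0, -0.0, 32.5]
force: [-1.4, -0.5, 1.9]
gripper_width: 14.1
gripper_force: 12.0
time_s: 29.08
ee_pos: [493.8, -305.5, 192.3]
ee_rot: [-180.0, -0.0, 32.5]
force: [0.4, -0.2, -0.6]
gripper_width: 13.7
gripper_force: 12.0
t 29.08 at [ 493.8 -305.5  192.3] [-180.    -0.    32.5] F [ 0.4 -0.2 -0.6] T [-0.02  0.16  0.  ] w 13.7 12.0 q6 25.0
 shift x,y,z m: [-0.0014  0.0003  0.0523]  yaw rad: -0.0
228 [140 121 125  64  74  75  52  54  53  49  58 149 140 131  43  69  77  76
  77  69  71  73  76  75  69  68 106 120  78  48]
230 [183 183 183  60  72  73  51  50  53  48  59 104  87 117  43  67  75  77
  77  69  72  77  79  77  66  76  45  37  41  41]
232 [182 186 152  76  68  73  48  51  47  45  75 147 142 133  41  71  76  76
  73  79  77  75  58  47  42  45  44  45  42  41]
234 [104 101 109 114  82  64  51  55  90 109  94  79  98  86  43  68  76  76
  83  67  58  48  47  49  48  46  45  46  44  43]
236 [102 113 111 112 113 114 116 115 111 107 107 135 138 126  49  61  68  79
 107 125  34  42  49  49  48  48  52  59  62  66]
238 [112 112 112 112 111 11
[... 1431 characters left out ...]
 97 127 123  37
  49  53  53  53  56  56  57  58  60  60  60  59]
262 [ 44  45  48  46  46  45  43  44  44  43  43  42  39  41  95 126 122  38
  46  51  54  54  58  57  58  59  58  60  62  60]
264 [ 48  46  45  46  43  44  42  41  30  31  84  86  89 128 118 120 118  78
  73  36  46  51  53  55  57  60  57  60  59  62]
266 [ 46  47  47  45  45  38  39  95 172 172 171 173 163 161 111 117 121 170
 164 162 161  83  43  53  58  53  58  54  62  61]
268 [ 43  46  43  44  41  45 117 180 166 164 139 117 131 135 106 114 125 118
 185 162 168 169  56  47  53  57  58  59  58  59]
270 [ 46  46  42  44  39  41 104 142 185 255 255 255 255 255 255 255 255 159
 168 168 156 129  69  47  52  54  54  57  57  60]
```

The shaft is now vertical at column 341, centred over the hole at 340.3. I'll lower it in.

```bash
python3 -m crank '[{"grip":0.008,"x":-0.001,"y":0,"z":0.012,"yaw":0},{"grip":0.008,"x":-0.001,"y":0,"z":0.024,"yaw":0},{"grip":0.008,"x":-0.001,"y":0,"z":0.036,"yaw":0},{"grip":0.008,"x":-0.001,"y":0,"z":0.046,"yaw":0},{"grip":0.008,"x":-0.001,"y":0,"z":0.052,"yaw":0}]' 8|sed -n '2p;4p'
for i in 1 2; do python3 -m crank '[{"grip":0.008,"x":0,"y":0,"z":0.001,"yaw":0},{"grip":0.008,"x":0,"y":0,"z":0.002,"yaw":0},{"grip":0.008,"x":0,"y":0,"z":0.002,"yaw":0},{"grip":0.008,"x":0,"y":0,"z":0.002,"yaw":0},{"grip":0.008,"x":0,"y":0,"z":0.002,"yaw":0}]' 5|sed -n '2p;4p'; done
```

```text
ee_pos: [492.3, -306.2, 139.5]
force: [0.1, 0.5, -0.8]
ee_pos: [492.7, -306.7, 139.4]
force: [-0.1, -0.1, -0.2]
ee_pos: [492.3, -306.5, 136.8]
force: [-0.7, -0.1, -1.3]
```

```bash
for i in 1 2; do python3 -m crank '[{"grip":0.008,"x":0,"y":0,"z":0.001,"yaw":0},{"grip":0.008,"x":0,"y":0,"z":0.002,"yaw":0},{"grip":0.008,"x":0,"y":0,"z":0.002,"yaw":0},{"grip":0.008,"x":0,"y":0,"z":0.002,"yaw":0},{"grip":0.008,"x":0,"y":0,"z":0.002,"yaw":0}]' 4|sed -n '2p;4p'; done
```

```text
ee_pos: [492.4, -306.5, 134.8]
force: [-0.5, 0.7, -0.0]
ee_pos: [492.7, -306.5, 133.1]
force: [0.9, 0.5, 1.9]
```

```bash
python3 -m crank '[{"grip":0.05,"x":0,"y":0,"z":0,"yaw":0},{"grip":0.05,"x":0,"y":0,"z":0,"yaw":0},{"grip":0.05,"x":0,"y":0,"z":0,"yaw":0},{"grip":0.05,"x":0,"y":0,"z":0,"yaw":0},{"grip":0.05,"x":0,"y":0,"z":0,"yaw":0}]' 4|tail -3
python3 -m crank '[{"grip":0.05,"x":0,"y":0,"z":-0.01,"yaw":0},{"grip":0.05,"x":0,"y":0,"z":-0.025,"yaw":0},{"grip":0.05,"x":0,"y":0,"z":-0.045,"yaw":0},{"grip":0.05,"x":0,"y":0,"z":-0.07,"yaw":0},{"grip":0.05,"x":0,"y":0,"z":-0.1,"yaw":0}]' 4|tail -3
python3 -m crank '[{"grip":0.05,"x":-0.03,"y":0,"z":0,"yaw":0},{"grip":0.05,"x":-0.06,"y":0,"z":0,"yaw":0},{"grip":0.05,"x":-0.09,"y":0,"z":0,"yaw":0},{"grip":0.05,"x":-0.12,"y":0,"z":0,"yaw":0},{"grip":0.05,"x":-0.12,"y":0,"z":0,"yaw":0}]' 4|head -5
python3 - <<'E'
from h import *
a=grab_frame("scene");t=grab_frame("top");s0=cv2.imread("pics/scene0.png")[:,:,::-1];t0=cv2.imread("pics/top0.png")[:,:,::-1]
g=cv2.cvtColor(a,cv2.COLOR_RGB2GRAY)
for r in range(236,276,2):print(r,g[r,326:356])
k3=cv2.cvtColor(t,cv2.COLOR_RGB2GRAY).astype(int);d=np.abs(k3-cv2.cvtColor(np.ascontiguousarray(t0),cv2.COLOR_RGB2GRAY))>40
n,l,st,_=cv2.connectedComponentsWithStats(d.astype(np.uint8));print([x.tolist() for x in st[1:] if x[4]>12])
print("knob");print(k3[180:200,204:230])
E
```

```text
force: [-0.1, -0.6, -0.2]
gripper_width: 44.7
gripper_force: 0.0
force: [0.9, -0.3, -0.8]
gripper_width: 50.1
gripper_force: 0.0
time_s: 32.47
ee_pos: [387.4, -373.0, 233.8]
ee_rot: [180.0, 0.1, 32.3]
force: [-0.5, 0.7, -0.3]
gripper_width: 49.9
236 [ 64  81 119 115 114 117 116 115 116 115 114 114 116 120 119  86  56  55
  53  57  55  56  56  53  52  51  55  66  66  69]
238 [ 76 118 117 114 114 113 113 116 117 116 120 120  75  30  22  31  42  48
  49  54  53  54  53  61  67  64  68  67  66  67]
240 [119 115 113 116 115 117 118 121  81  51  35  60 210 255 255 253 255 255
 255 119  55  76  81  80  71  65  65  63  69  70]
242 [113 117 117 120 122  82  53  46  43  41  70 194 198 221 240 250 251 237
 160 127  68  76  77  78  78  78  69  65  68  69]
244 [120 122  81  43  42  40  45  47  44  42  60 152 138 126 131 132 147 148
 151 129  68  77  79  82  77  77  77  72  67  71]
246 [ 41  41  43  44  44  47  45  45  44  40  65 159 146 136 140 141 152 157
 132  96  73  77  79  80  77  79  79  79  76  78]
248 [ 41  44  45  41  43  42  45  52  70  70  88 148 135 108 111  91  87 108
 154 133  68  7
[... 3680 characters left out ...]
33  35  36
   39  40  52  83 123 146 161 174]
 [154 153 151 139 112  77  50  40  37  39  42  39  37  33  32  30  33  36
   38  41  61  97 133 152 161 171]
 [153 153 152 143 122  96  69  49  38  37  41  43  41  36  35  31  33  35
   37  49  78 113 142 158 169 170]
 [153 154 151 149 135 116  93  69  49  42  40  39  41  38  37  31  32  36
   46  66  99 131 150 164 180 184]
 [152 153 155 152 147 135 111  90  70  53  43  41  40  39  35  34  35  46
   68  96 122 142 153 160 175 185]
 [155 153 154 155 153 144 126 107  92  74  56  45  41  42  39  35  41  65
   97 125 140 148 152 154 159 168]
 [153 154 154 154 155 149 138 124 107  91  72  51  40  39  40  42  57  83
  116 139 150 151 151 151 153 155]]
```

The stylus stands upright with its flange on the rim (rows 264–270), and the knob pointer hasn't moved from zero. I'm handing in.

```bash
python3 -c "
from workcell import *
print(job_done())"
```

```text
the job is handed in; nothing more can be done
None
```

I handed the job in at about 32.5 s with no verdict returned: knob at the zero stop, reset button held on its stop for over a second at about 12–13 N, stylus upright in its stand, and no other object touched by any planned move.

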